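Put the teaching eye back together

ROBOT

A 6-joint arm with a two-finger parallel gripper is mounted at the origin on the work surface. World frame = base frame: x ahead of the robot, y to its left, z up, the work surface at z = 0. Lengths are in m, angles in rad, forces in N, time in s.
With the tool pointing down it reaches from about 0.25 to 0.725 m from the base axis. Payload 4 kg.
Tool frame: the origin (TCP) lies midway between the tips of the shut fingers; the grasp point (between the pads) lies 19 mm behind it; z points along the fingers, y is the direction in which the jaws open and shut (so a half turn about z gives the same grasp; the last joint's range is limited). The gripper opens to 85 mm and grips with 20 to 120 N. Pads are 22 mm wide; open, the fingers measure 114 mm over their backs; the gripper's body (76 mm by 85 mm) begins 54 mm behind the grasp point. The pads swing forward as they close: fully open they stand 13 mm farther back than shut.
Start: joints at [1.157, 0.241, 0.005, 1.335, 0, 1.571], TCP at [0.201, 0.458, 0.231] pointing down, gripper open.
Joint ranges: [-2.72, 2.72], [-1.05, 1.87], [-1.09, 1.28], [-1.99, 2.15], [-1.42, 1.44], [-3.14, 3.14]. Speed limits (rad/s): [2.79, 2.79, 3.14, 3.14, 3.14, 3.14].

INTERFACE

Orientations are given as a unit quaternion [x, y, z, w].
In Python, from workcell import get_obs, camera, camera_model, job_done, masks_of gives the robot as it stands.
- The arm moves only by the tool jog_arm, never from a script. Its argument "deltas" is a list that holds one entry, the list of rows, each a list of 7 numbers: the shift along the tool's x, y, z in mm, then the turn, a rotation vector about the tool's x, y, z in degrees, then the finger opening in mm, from 0 to 85.4. A call has 1 to 5 rows; each row shifts and turns the pose as measured when the row begins, along the tool's axes as they then stand; what a row does not reach is not made up. A row lasts 1/10 s, in which the tool goes at most 50 mm and 8.59 degrees, less where a joint would pass 70% of its speed; a pose out of reach is approached as far as the arm can. A call with a gripper value outside its range is refused whole. The fingers move at their own pace and stop on an object; the grip force is fixed at half the most. Time passes only in rows, so rows that do not move let the fingers close. It gives the time, the measured TCP pose, the force and the opening at its end, in the units of the state.
- get_obs(): the state, without advancing time (a new reading comes with each control period).
- camera(name): name is "scene" or "side" or "wrist"; returns the picture (400x640x3 uint8, red, green, blue); there is no depth.
- camera_model(name): a dict with "fovy" (degrees; the focal length in pixels is half the picture's height over the tangent of half this angle, whatever the lens; pixels are square), "cx", "cy" (the principal point, pixels), "pose" (4x4, takes a point from camera to world coordinates); the wrist camera has in their place "T_tool_cam" (4x4, takes a point from camera to tool coordinates, whose origin is the TCP and whose axes are the flange's). Camera axes: x right, y down, z forward; pixel columns grow to the right and rows downward; lengths in m; the calibration is good to about 2 mm. A picture is of the moment at which its call begins: read the wrist's pose just before it. camera_model takes no time and is no camera call.
- job_done(): hands the job in, once; it reports no verdict.
Trained networks look in the newest picture that a camera, given by its name, has taken for a name from the list of things; names that differ only in an ending like _2 or _b are one class to them, and where a whole thing is asked for, a point or a joint stands for the part that bears it (a point fixed in the world has none). Each returns a list of dicts, best first, with "conf" (0 to 1); they miss things now and then, are a little off and sometimes report something else, mostly with a low value. They report only what shows in the picture. A call takes as long as a camera call. They do not tell look-alikes from the thing itself.
- masks_of(target, camera): "pixels" (400x640 bool, what is visible of it) and "at" ([column, row] in pixels, amid what is visible of it).
The state is a dict: "clock": time; "joint_pos": joint angles; "joint_vel": joint speeds; "tau": joint torques, N m; "eef_pos": TCP position; "tool_rot": TCP orientation; "ft_force": force on the tool from outside, world axes, zero at the start; "ft_torque": the same for the moment, N m; "grip_width": finger opening in m.
Only numpy, scipy, OpenCV 4.12 (cv2) and the standard library are available. Lean on these libraries where they do the work, as an engineer would, in place of code of your own. Each camera call takes 0.05 s, during which the arm holds its last target. There are 200 camera calls.

TASK

The take-apart teaching model of an eye lies in pieces on the examination desk. Rebuild it upright on its grey stand, one piece at a time from the bottom up: first the open white back shell seated in the stand, then the tall pale inner body standing in the shell, then the small lens lying flat and centred on the inner body, and last the white front shell with the iris on top, lowered over them so that its rim rests squarely on the back shell's rim. Let go of everything and leave the glasses case, the drops bottle and the black eye paddle where they are.

Things in the scene. Friction and masses are not known exactly. Their poses are not given: they have to be found in the camera images.
- stand: Grey round stand, fixed. Foot disc 90 mm across, a waist, then a shallow round seat: flat floor 52 mm across, 30 mm above the desk, inside a lip 5 mm thick (62 mm across outside) and 5 mm high, top of lip at 35 mm. Origin: centre of the underside, on the desk, z up.
- back_shell: White open cup, loose, mouth up, 62 mm across, 29 mm high, 60 g. Solid foot 40 mm across, 6 mm high, widening to 62 mm at 11 mm height, straight from 11 to 29 mm. Inside a round well 44 mm across, flat floor 11 mm above the underside (18 mm deep); flat rim 9 mm wide. The foot has 6 mm play all round in the stand's seat. Origin: centre of the underside, z up.
- inner_body: Pale blue-grey upright solid cylinder, loose, 34 mm diameter, 48 mm high, 50 g; lower end chamfered to 24 mm across over the lowest 6 mm, top flat (30 mm across). It has 5 mm play all round in the back shell's well and then stands 30 mm above the shell's rim. Origin: centre of the underside, z up.
- lens: Small pale yellowish double-bevelled disc, loose, 28 mm diameter, 12 mm thick, about 20 g, lying flat; straight edge band from 4 to 8 mm height, bevelled to flat faces 18 mm across above and below. Origin at the centre of its underside, z up.
- front_shell: White domed cap, loose, open end down, brown iris and black pupil on top; 58 mm across, 48 mm high, 60 g. Outside straight for the lowest 30 mm, then 50 mm across at 40 mm height, 32 mm at the flat top. Wall 6 mm, hollow 46 mm across at the rim, 43 mm deep: just clears inner body and lens (42 mm above the back shell's rim). Origin: centre of the open rim, underside, z up.
- glasses_case: Bystander: dark closed spectacle case, loose, 58 x 155 mm and 39 mm high, long side along its own y. Origin at the centre of its underside. Leave alone.
- drops: Bystander: small white bottle, loose, upright, 28 mm diameter, 65 mm high. Origin at the centre of its underside. Leave alone.
- occluder: Bystander: flat black eye paddle, loose, lying along its own x; about 176 mm long (handle end at x = -90 mm, a 48 mm disc centred at x = +62 mm), 8 mm thick at most. Origin on its underside. Leave alone.
Mind the look-alikes: they are no part of the job. Leave any blue or purple look-alike of the front_shell alone.

How it is judged:
By the outcome, as a careful person would: the job done as asked, in the order asked, and still so for the second after the job is handed in, with the robot touching nothing.
It also fails if it takes over 136 s, if anything falls off the work surface, if the arm or the gripper's body presses on something with over 40 N, if the wrist force passes 120 N, or if a joint passes its speed limit or range.

## Working session

There is one attempt and no reset: what is moved stays moved. The work goes in short steps, Python scripts to look and compute and a tool call to move; the robot and the scene stay as the last step left them, time stands still between calls to the robot, and variables do not carry over. Pictures are saved under pics/ and viewed, about 12 in all and at most 16, crops included, and the job is handed in when it is done.

Besides the shell and the picture viewer there is one more tool, called after "Emit:" as name(argument=value, ...) on one line, values as JSON. jog_arm: Moves the arm, as the interface text tells. Its arguments: {"type":"object","properties":{"deltas":{"type":"array"}},"required":["deltas"]}

```bash
ls; mkdir -p pics; cat > h.py <<'E'
import numpy as np, cv2
from scipy.spatial.transform import Rotation as R
from workcell import *
def model(n):
    m=camera_model(n)
    if n=="wrist":
        o=get_obs(); T=np.eye(4); T[:3,:3]=R.from_quat(o["tool_rot"]).as_matrix(); T[:3,3]=o["eef_pos"]
        m["pose"]=T@np.array(m["T_tool_cam"])
    m["pose"]=np.array(m["pose"]); m["f"]=200/np.tan(np.radians(m["fovy"]/2)); return m
def ray(m,u,v):
    d=m["pose"][:3,:3]@np.array([(u-m["cx"])/m["f"],(v-m["cy"])/m["f"],1]); return m["pose"][:3,3],d
def at_z(m,u,v,z):
    o,d=ray(m,u,v); return o+d*(z-o[2])/d[2]
def proj(m,p):
    q=np.linalg.inv(m["pose"])@np.append(p,1); return m["f"]*q[0]/q[2]+m["cx"],m["f"]*q[1]/q[2]+m["cy"]
def save(n,img,scale=1):
    cv2.imwrite("pics/"+n,cv2.cvtColor(cv2.resize(img,None,fx=scale,fy=scale,interpolation=cv2.INTER_CUBIC),cv2.COLOR_RGB2BGR))
E
python3 - <<'E'
from h import *
np.set_printoptions(precision=3,suppress=True)
for c in ["scene","side"]:
    m=model(c); save(c+"0.png",camera(c)); print(c,m)
    for t in ["stand","back_shell","inner_body","lens","front_shell","glasses_case","drops","occluder"]:
        for r in masks_of(t,c):
            if r["conf"]>.2: print(t,round(r["conf"],2),np.round(r["at"]),r["pixels"].sum(),at_z(m,*r["at"],.02))
o=get_obs();print(o)
E
```

```text
pics
scene {'fovy': 53.73277468025624, 'cx': 325.6426205981293, 'cy': 201.44715810902844, 'pose': array([[ 0.035,  0.672, -0.739,  1.192],
       [ 0.999, -0.033,  0.016, -0.005],
       [-0.014, -0.74 , -0.673,  0.605],
       [ 0.   ,  0.   ,  0.   ,  1.   ]]), 'f': np.float64(394.79538911767617)}
stand 0.71 [327. 180.] 915 [0.476 0.015 0.02 ]
back_shell 0.82 [215. 180.] 472 [ 0.46  -0.249  0.02 ]
inner_body 0.22 [262. 228.] 548 [ 0.623 -0.126  0.02 ]
front_shell 0.86 [468. 271.] 1038 [0.753 0.264 0.02 ]
front_shell 0.76 [410. 255.] 906 [0.709 0.164 0.02 ]
front_shell 0.67 [455. 234.] 841 [0.66  0.265 0.02 ]
glasses_case 0.75 [192. 238.] 2449 [ 0.646 -0.264  0.02 ]
drops 0.75 [378. 196.] 293 [0.539 0.126 0.02 ]
occluder 0.59 [260. 221.] 589 [ 0.604 -0.13   0.02 ]
occluder 0.31 [425. 172.] 277 [0.457 0.25  0.02 ]
side {'fovy': 49.59630608533578, 'cx': 318.43960128807976, 'cy': 195.9974588189284, 'pose': array([[ 0.824, -0.366,  0.432,  0.129],
       [-0.566, -0.553,  0.612, -0.654],
       [ 0.015, -0.749, -0.663,  0.743],
       [ 0.   ,  0.   ,  0.   ,  1.   ]]), 'f': np.float64(
[... 267 characters left out ...]
 0.02 ]
front_shell 0.68 [318. 155.] 400 [0.699 0.158 0.02 ]
front_shell 0.63 [283. 142.] 361 [0.648 0.268 0.02 ]
drops 0.53 [278. 175.] 221 [0.559 0.144 0.02 ]
drops 0.44 [408. 263.] 2039 [ 0.638 -0.273  0.02 ]
occluder 0.63 [347. 242.] 514 [ 0.565 -0.151  0.02 ]
{'clock': 0.9, 'joint_pos': array([1.157, 0.241, 0.005, 1.335, 0.   , 1.571]), 'joint_vel': array([ 0.001,  0.001, -0.   ,  0.001,  0.001,  0.001]), 'tau': array([ -0.   , -37.219,  25.269,   0.001,   0.   ,   0.   ]), 'eef_pos': array([0.201, 0.458, 0.231]), 'tool_rot': array([ 0.205,  0.979,  0.   , -0.   ]), 'ft_force': array([ 0.265, -0.087,  0.636]), 'ft_torque': array([0.008, 0.024, 0.032]), 'grip_width': 0.08553718211867839}
```

View pics/scene0.png

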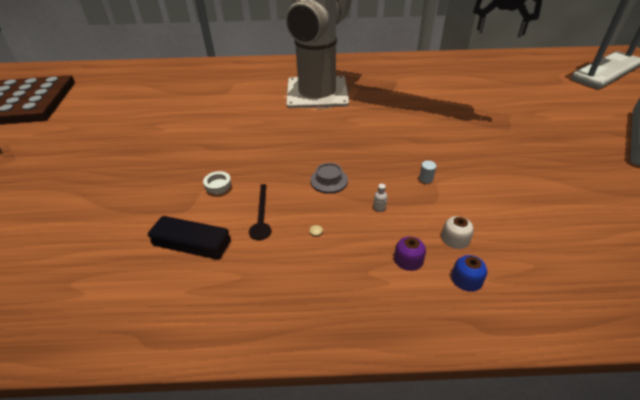

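View pics/side0.png

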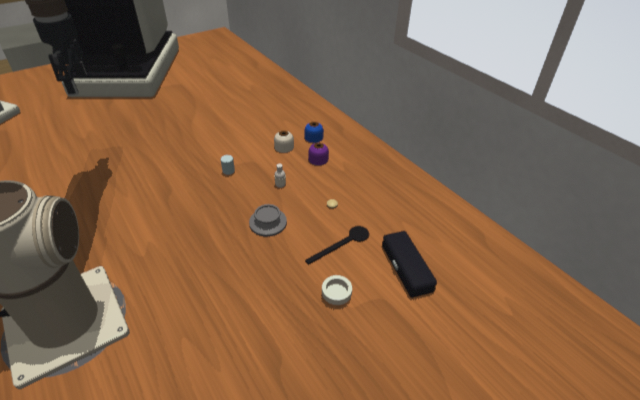

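Scene view: back shell (217,183), stand (329,178), inner body (428,171), lens (316,231). Three caps: white (457,232), purple (410,252) and blue (470,271). The white one matches "white domed cap", so I'll confirm it in a crop and refine positions with both fixed cameras.

```bash
cat >> h.py <<'E'
from scipy.optimize import least_squares
PROF={"stand":[(45,0),(45,5),(31,30),(31,35)],"back_shell":[(20,0),(20,6),(31,11),(31,29)],"inner_body":[(12,0),(17,6),(17,46),(15,48)],
"lens":[(9,0),(14,4),(14,8),(9,12)],"front_shell":[(29,0),(29,30),(25,40),(16,48)]}
def sil(m,name,xy,z0=0):
    a=np.linspace(0,2*np.pi,40,endpoint=False)
    pts=[proj(m,(xy[0]+r/1e3*np.cos(t),xy[1]+r/1e3*np.sin(t),z0+z/1e3)) for r,z in PROF[name] for t in a]
    M=cv2.moments(cv2.convexHull(np.array(pts,np.float32))); return np.array([M["m10"]/M["m00"],M["m01"]/M["m00"]]),M["m00"]
def cen(mask):
    c,_=cv2.findContours(mask.astype(np.uint8),0,2); c=max(c,key=cv2.contourArea)
    M=cv2.moments(cv2.convexHull(c)); return np.array([M["m10"]/M["m00"],M["m01"]/M["m00"]])
def fit(name,obs,x0,z0=0):  # obs: list of (model, centroid)
    s=least_squares(lambda p:np.concatenate([sil(m,name,p,z0)[0]-c for m,c in obs]),x0,x_scale=.01)
    return s.x,s.fun
def near(name,c,m,xy,z0=0,tol=30):
    t=sil(m,name,xy,z0)[0]; r=[q for q in masks_of(name,c) if np.hypot(*(cen(q["pixels"])-t))<tol]
    return r[0] if r else None
def wfit(name,xy,z0=0,pic=None):
    m=model("wrist"); img=camera("wrist")
    if pic: save(pic,img)
    r=near(name,"wrist",m,xy,z0,120)
    if r is None: print(name,"not seen"); return
    p=r["pixels"]; e=p[0].any()|p[-1].any()|p[:,0].any()|p[:,-1].any()
    x,_=fit(name,[(m,cen(p))],xy,z0); t=get_obs()["eef_pos"]
    print(name,"conf %.2f"%r["conf"],"xy",np.round(x*1e3,1),"area %d/%d"%(p.sum(),sil(m,name,x,z0)[1]),"edge",e,"from tcp",np.round(x*1e3-t[:2]*1e3,1),"tcpz %.1f"%(t[2]*1e3)); return x
E
python3 - <<'E'
from h import *
G={"stand":(.455,.013),"back_shell":(.46,-.245),"inner_body":(.46,.25),"lens":(.61,-.02),"front_shell":(.65,.267)}
ms={c:model(c) for c in("scene","side")}; im={c:camera(c) for c in ms}
for n,g in G.items():
    ob=[]
    for c,m in ms.items():
        r=near(n,c,m,g)
        if r: ob.append((m,cen(r["pixels"]))); x1=fit(n,ob[-1:],g)[0]; print(n,c,round(r["conf"],2),np.round(x1*1e3,1))
    x,f=fit(n,ob,g); print("  both",np.round(x*1e3,1),np.round(f,1))
save("caps.png",im["scene"][200:300,370:510],5)
print(np.round(camera_model("wrist")["T_tool_cam"],3),camera_model("wrist")["fovy"])
E
```

```text
stand scene 0.93 [457.   18.5]
stand side 0.7 [456.9  21.2]
  both [456.5  19.5] [ 0.4 -0.2  0.2  0.5]
back_shell scene 0.73 [ 470.5 -243. ]
back_shell side 0.62 [ 469.7 -241.6]
  both [ 469.9 -242.3] [ 0.3 -0.2  0.3  0.2]
inner_body scene 0.73 [463.5 251.8]
inner_body side 0.74 [464.9 252.7]
  both [464.5 251.8] [0.1 0.2 0.  0.2]
lens scene 0.49 [622.1 -14.2]
lens side 0.45 [623.6 -12. ]
  both [622.4 -13.7] [0.2 0.1 0.  0.6]
front_shell scene 0.71 [653.4 270.7]
front_shell side 0.81 [655.7 273.2]
  both [653.7 270.8] [ 0.1  0.1 -0.1  0.6]
[[-0.001 -0.958 -0.287  0.073]
 [ 1.    -0.001 -0.001  0.   ]
 [ 0.001 -0.287  0.958 -0.142]
 [ 0.     0.     0.     1.   ]] 65.25175267162966
```

View pics/caps.png

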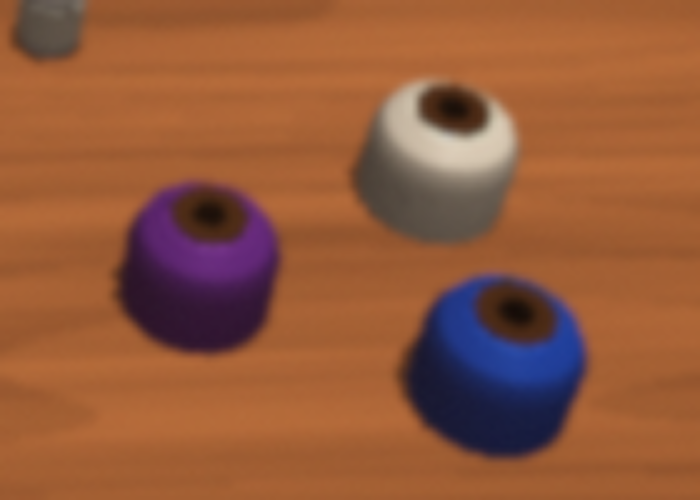

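Emit:
jog_arm(deltas=[[[0,0,0,0,0,-8,85],[0,0,0,0,0,-8,85],[0,0,0,0,0,-7.6,85]]])

```text
clock: 1.8
eef_pos: [0.201, 0.4578, 0.2313]
tool_rot: [-0.007, 1.0, -0.0, -0.0]
ft_force: [0.1, -0.6, 0.2]
grip_width: 0.0854
```

The crop shows the plain white cap at (440,160), which is scene (458,232). The other two are purple and blue, so they are the look-alikes. Moving over the stand for a wrist look.

Emit:
jog_arm(deltas=[[[-24,-41,0,0,0,0.8,85],[-24,-41,0,0,0,0,85],[-24,-41,0,0,0,0,85],[-24,-41,0,0,0,0,85],[-24,-41,0,0,0,0,85]]])

```text
clock: 2.3
eef_pos: [0.3239, 0.2533, 0.2304]
tool_rot: [-0.008, 1.0, 0.001, 0.001]
ft_force: [0.8, 0.3, -0.4]
grip_width: 0.0852
```

Emit:
jog_arm(deltas=[[[-24,-41,0,0,0,0,85],[-24,-41,0,0,0,0,85],[-24,-41,0,0,0,0,85],[-24,-41,0,0,0,0,85],[-24,-41,0,0,0,0,85]]])

```text
clock: 2.8
eef_pos: [0.451, 0.0413, 0.2317]
tool_rot: [-0.008, 1.0, 0.003, 0.003]
ft_force: [1.2, 0.7, 0.2]
grip_width: 0.0851
```

Emit:
jog_arm(deltas=[[[0,0,0,0,0,0,85]]])

```text
clock: 2.9
eef_pos: [0.4535, 0.0367, 0.2317]
tool_rot: [-0.004, 1.0, 0.002, 0.004]
ft_force: [-0.1, 1.2, 0.5]
grip_width: 0.085
```

```bash
python3 -c "
from h import *
wfit('stand',(.457,.0195),pic='w1.png')"
```

```text
stand conf 0.68 xy [458.4  19.7] area 4302/4341 edge False from tcp [  7.2 -20.5] tcpz 231.5
```

View pics/w1.png

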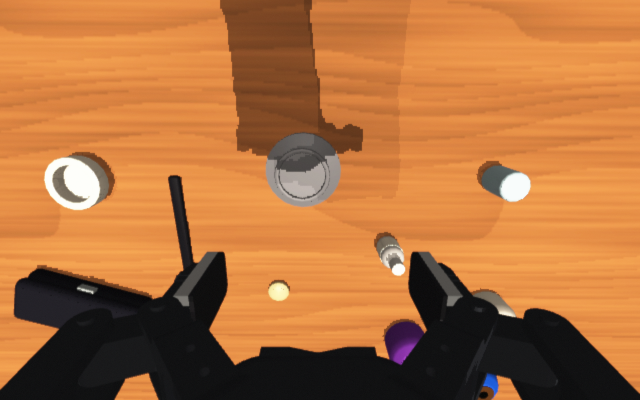

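Wrist view: stand at (303,170), back shell (77,181), lens (279,291). Stand xy agrees with the fixed cameras to within 2 mm. Next, the back shell.

```bash
cat >> h.py <<'E'
def go(x,y,z):  # remaining tool-frame delta (mm, deg) to target in mm, jaws along world y
    o=get_obs(); Rt=R.from_quat(o["tool_rot"]); d=Rt.inv().apply(np.array([x,y,z])-np.array(o["eef_pos"])*1e3)
    print("GO",np.round(d,1),"rot",np.round((Rt.inv()*R.from_quat([0,1,0,0])).as_rotvec(degrees=True),2),"F",np.round(o["ft_force"],1),"w %.1f"%(o["grip_width"]*1e3),"t",o["clock"])
E
python3 -c "
from h import *
go(470,-242,130)"
```

```text
GO [ -14.5 -283.   100. ] rot [0.32 0.35 0.75] F [ 0.1 -0.5 -1. ] w 85.4 t 3.0
```

Emit:
jog_arm(deltas=[[[-2,-41,0,0.3,0.3,0.7,85],[-2,-41,5,0,0,0,85],[-2,-41,20,0,0,0,85],[-2,-41,20,0,0,0,85],[-2,-41,20,0,0,0,85]]])

```text
clock: 3.5
eef_pos: [0.466, -0.158, 0.1681]
tool_rot: [-0.013, 1.0, 0.001, 0.005]
ft_force: [0.5, 0.4, -0.6]
grip_width: 0.0848
```

Emit:
jog_arm(deltas=[[[-2,-39,20,0,0,0,85],[-2,-39,15,0,0,0,85],[0,0,0,0,0,0,85],[0,0,0,0,0,0,85]]])

```text
clock: 3.9
eef_pos: [0.4717, -0.2342, 0.1288]
tool_rot: [-0.015, 1.0, 0.003, 0.002]
ft_force: [-0.0, 1.6, 0.3]
grip_width: 0.085
```

```bash
python3 -c "
from h import *
x=wfit('back_shell',(.47,-.242),pic='w2.png')
go(x[0]*1e3,x[1]*1e3,40)"
```

```text
back_shell conf 0.75 xy [ 470.1 -241.8] area 4421/4639 edge False from tcp [-1.8 -8. ] tcpz 129.4
GO [ 2.6 -8.4 89.3] rot [0.32 0.33 1.82] F [0.1 0.3 0.9] w 85.5 t 4.0
```

View pics/w2.png

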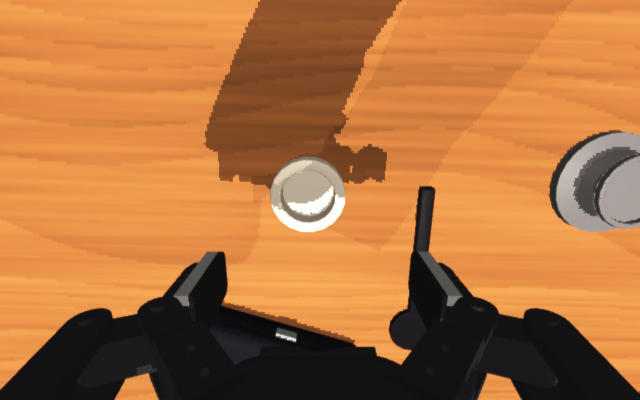

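Back shell at (308,193), matching the fixed cameras. Descending.

Emit:
jog_arm(deltas=[[[2.6,-8.4,20,0.3,0.3,1.8,85],[0,0,25,0,0,0,85],[0,0,25,0,0,0,85],[0,0,15,0,0,0,85],[0,0,0,0,0,0,85]]])

```text
clock: 4.5
eef_pos: [0.4753, -0.2343, 0.0484]
tool_rot: [-0.007, 1.0, -0.002, 0.005]
ft_force: [0.1, -0.4, 0.2]
grip_width: 0.0851
```

```bash
python3 -c "
from h import *
go(470.1,-241.8,2)"
```

```text
GO [ 5.8 -7.2 46.3] rot [-0.19  0.6   0.79] F [ 0.1 -0.4  0.2] w 85.1 t 4.5
```

Emit:
jog_arm(deltas=[[[6,-7,0,-0.2,0.6,0.8,85],[2,-3,15,0,0.3,0.4,85],[1,-1,20,0,0,0,85],[0,0,8,0,0,0,85],[0,0,0,0,0,0,85]]])

```text
clock: 5.0
eef_pos: [0.4696, -0.2455, 0.0082]
tool_rot: [0.002, 1.0, -0.002, 0.001]
ft_force: [0.4, -0.2, -0.2]
grip_width: 0.0852
```

```bash
python3 -c "
from h import *
go(470.1,-241.8,2)"
```

```text
GO [-0.5  3.8  6.2] rot [-0.21  0.07 -0.29] F [ 0.4 -0.2 -0.2] w 85.2 t 5.0
```

Emit:
jog_arm(deltas=[[[-0.5,3,6,-0.2,0,-0.3,85],[0,0,1,0,0,0,85],[0,0,0,0,0,0,50],[0,0,0,0,0,0,50],[0,0,0,0,0,0,50]]])

```text
clock: 5.5
eef_pos: [0.472, -0.2433, 0.0033]
tool_rot: [-0.0, 1.0, -0.001, 0.002]
ft_force: [-0.8, -0.1, -1.1]
grip_width: 0.0605
```

Emit:
jog_arm(deltas=[[[0,0,0,0,0,0,50],[0,0,0,0,0,0,50],[0,0,0,0,0,0,50]]])

```text
clock: 5.8
eef_pos: [0.4721, -0.2434, 0.0037]
tool_rot: [-0.0, 1.0, -0.001, 0.003]
ft_force: [-0.2, -0.0, -1.5]
grip_width: 0.0604
```

```bash
python3 -c "
from h import *
go(470.1,-241.8,2)
wfit('back_shell',(.47,-.242),pic='w3.png')"
```

```text
GO [2.  1.6 1.6] rot [-0.12  0.32  0.02] F [-0.2 -0.  -1.5] w 60.4 t 5.8
back_shell conf 0.88 xy [ 471.3 -243.4] area 15696/16174 edge False from tcp [-0.8 -0.1] tcpz 3.6
```

Gripped at 60.4 mm. The shell sits about 1 mm toward -x of the TCP. Lifting and carrying it.

Emit:
jog_arm(deltas=[[[0,0,-15,0,0.3,0,50],[0,0,-35,0,0,0,50],[0,0,-35,0,0,0,50],[1,15,-15,0,0,0,50],[2,35,0,0,0,0,50]]])

```text
clock: 6.4
eef_pos: [0.4684, -0.1947, 0.1054]
tool_rot: [0.003, 1.0, -0.001, -0.001]
ft_force: [0.0, -0.1, -0.1]
grip_width: 0.0603
```

Emit:
jog_arm(deltas=[[[2,40,0,0,0,0,50],[2,40,0,0,0,0,50],[2,40,0,0,0,0,50],[2,40,0,0,0,0,50],[1,25,0,0,0,0,50]]])

```text
clock: 6.9
eef_pos: [0.4608, -0.004, 0.1068]
tool_rot: [0.005, 1.0, -0.001, 0.001]
ft_force: [0.3, -1.0, -0.4]
grip_width: 0.0601
```

```bash
python3 -c "
from h import *
go(459.6,19.7,50)"
```

```text
GO [ 1.6 23.7 56.7] rot [-0.08  0.12 -0.55] F [ 0.3 -1.  -0.4] w 60.1 t 6.9
```

Emit:
jog_arm(deltas=[[[1,19,0,0,0,-0.5,50],[0,3,15,0,0,0,50],[0,0,18,0,0,0,50],[0,0,15,0,0,0,50],[0,0,0,0,0,0,50]]])

```text
clock: 7.4
eef_pos: [0.46, 0.0241, 0.0583]
tool_rot: [-0.004, 1.0, -0.0, 0.002]
ft_force: [0.3, -0.2, -0.9]
grip_width: 0.0606
```

```bash
python3 -c "
from h import *
go(459.6,19.7,36)
wfit('back_shell',(.458,.0197),.05,pic='w4.png')
o=get_obs();print(o['eef_pos'])"
```

```text
GO [ 0.5 -4.3 22.3] rot [-0.02  0.26  0.51] F [ 0.3 -0.2 -0.9] w 60.6 t 7.4
back_shell conf 0.91 xy [462.  24.] area 15541/15025 edge False from tcp [0.4 0.2] tcpz 60.0
[0.4615433  0.02389139 0.05996337]
```

View pics/w4.png

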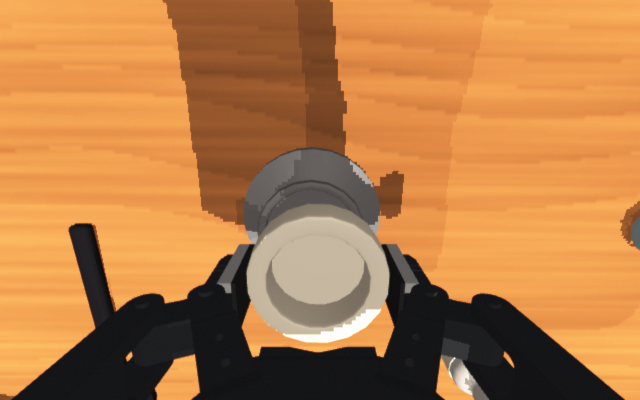

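Shell held level above the stand seat, at (318,275). Lowering.

Emit:
jog_arm(deltas=[[[1.5,-3.5,4,0,0.3,0.5,50],[0.5,-0.5,9,0,0,0,50],[0,0,6,0,0,0,50],[0,0,0,0,0,0,50]]])

```text
clock: 7.9
eef_pos: [0.4616, 0.0189, 0.0418]
tool_rot: [0.001, 1.0, -0.0, 0.003]
ft_force: [-0.5, -0.7, -0.7]
grip_width: 0.0599
```

```bash
python3 -c "
from h import *
go(459.6,19.7,34.2)"
```

```text
GO [2.1 0.8 7.6] rot [-0.01  0.39 -0.15] F [-0.5 -0.7 -0.7] w 59.9 t 7.9
```

Emit:
jog_arm(deltas=[[[2,0.8,3,0,0.4,-0.1,50],[0.5,0,3,0,0,0,50],[0,0,2,0,0,0,50],[0,0,0,0,0,0,50]]])

```text
clock: 8.3
eef_pos: [0.459, 0.0197, 0.0331]
tool_rot: [0.0, 1.0, -0.0, -0.0]
ft_force: [-0.9, -0.8, -0.4]
grip_width: 0.0605
```

```bash
python3 -c "
from h import *
go(459.6,19.7,34.2)"
```

```text
GO [-0.6 -0.  -1.1] rot [-0.01 -0.04 -0.05] F [-0.9 -0.8 -0.4] w 60.5 t 8.3
```

Emit:
jog_arm(deltas=[[[0,0,0.7,0,0,0,50],[0,0,0,0,0,0,85],[0,0,0,0,0,0,85],[0,0,0,0,0,0,85],[0,0,0,0,0,0,85]]])

```text
clock: 8.8
eef_pos: [0.4599, 0.0199, 0.0334]
tool_rot: [0.0, 1.0, -0.0, 0.001]
ft_force: [0.4, -0.6, -0.4]
grip_width: 0.0847
```

Emit:
jog_arm(deltas=[[[0,0,-15,0,0,0,85],[0,0,-35,0,0,0,85],[0,0,-35,0,0,0,85],[0,0,-20,0,0,0,85],[0,0,0,0,0,0,85]]])

```text
clock: 9.3
eef_pos: [0.4586, 0.0198, 0.1409]
tool_rot: [0.0, 1.0, -0.0, -0.001]
ft_force: [0.5, -0.6, 0.4]
grip_width: 0.0849
```

```bash
python3 -c "
from h import *
wfit('back_shell',(.458,.0197),.03,pic='w5.png')
for c in ('scene','side'):
  m=model(c);camera(c);r=near('back_shell',c,m,(.458,.02),.03)
  if r: print(c,fit('back_shell',[(m,cen(r['pixels']))],(.458,.02),.03)[0]*1e3)
go(464.5,251.8,150)"
```

```text
back_shell conf 0.57 xy [458.   19.4] area 4976/5300 edge False from tcp [ 1.3 -0.4] tcpz 138.2
scene [457.64762735  18.89753255]
side [458.84911836  21.49385928]
GO [ -9.  232.1 -13.7] rot [-0.04 -0.66 -0.04] F [-0.2  0.7 -0.5] w 84.9 t 9.6
```

View pics/w5.png

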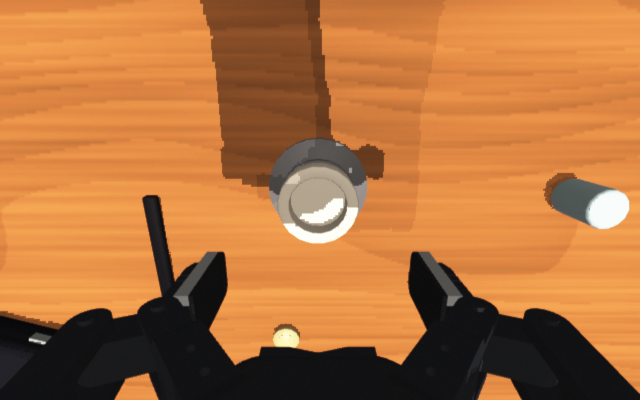

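Back shell seated in the stand at (318,203), xy (458,19.5). Next, the inner body.

Emit:
jog_arm(deltas=[[[-1,25,0,0,-0.6,0,85],[-1,45,0,0,0,0,85],[-1,45,0,0,0,0,85],[-1,45,0,0,0,0,85],[-1,45,0,0,0,0,85]]])

```text
clock: 10.1
eef_pos: [0.4587, 0.2247, 0.1302]
tool_rot: [0.007, 1.0, -0.003, -0.005]
ft_force: [-0.4, 0.1, 0.4]
grip_width: 0.0848
```

Emit:
jog_arm(deltas=[[[-2,18,0,0,0,0,85],[0,0,0,0,0,0,85],[0,0,0,0,0,0,85]]])

```text
clock: 10.4
eef_pos: [0.4587, 0.2483, 0.1261]
tool_rot: [0.002, 1.0, -0.004, -0.008]
ft_force: [0.2, -0.1, -0.6]
grip_width: 0.0851
```

```bash
python3 -c "
from h import *
x=wfit('inner_body',(.4645,.2518),0)
go(x[0]*1e3,x[1]*1e3,75)"
```

```text
inner_body conf 0.79 xy [465.5 251.9] area 1855/1947 edge False from tcp [6.5 4.5] tcpz 126.5
GO [-7.2  4.9 51.3] rot [-0.4  -0.87 -0.39] F [-0.5 -0.8 -0.6] w 85.3 t 10.5
```

Emit:
jog_arm(deltas=[[[-7,5,5,-0.4,-0.9,-0.4,85],[-2,1,20,0,0,0,85],[-1,0,20,0,0,0,85],[0,0,5,0,0,0,85],[0,0,0,0,0,0,85]]])

```text
clock: 11.0
eef_pos: [0.4719, 0.249, 0.0751]
tool_rot: [0.004, 1.0, 0.001, 0.003]
ft_force: [0.6, -0.5, 0.0]
grip_width: 0.0849
```

```bash
python3 -c "
from h import *
x=wfit('inner_body',(.4645,.2518),0)
go(465.2,251.9,19)"
```

```text
inner_body conf 0.56 xy [465.1 251.9] area 3004/3208 edge False from tcp [-7.3  2.5] tcpz 76.1
GO [ 7.6  2.3 57. ] rot [ 0.12  0.39 -0.39] F [-0.5  0.5  0.4] w 85.0 t 11.1
```

Emit:
jog_arm(deltas=[[[5,2,10,0.1,0.4,-0.4,85],[1,0,20,0,0,0,85],[0,0,18,0,0,0,85],[0,0,2,0,0,0,85],[0,0,0,0,0,0,85]]])

```text
clock: 11.6
eef_pos: [0.4684, 0.2535, 0.0276]
tool_rot: [-0.001, 1.0, 0.002, 0.003]
ft_force: [0.2, 0.1, 0.7]
grip_width: 0.0848
```

```bash
python3 -c "
from h import *
go(465.2,251.9,19)"
```

```text
GO [ 3.3 -1.7  8.5] rot [0.26 0.33 0.09] F [0.2 0.1 0.7] w 84.8 t 11.6
```

Emit:
jog_arm(deltas=[[[3,-1.5,5,0.3,0.3,0,85],[0,0,2,0,0,0,85],[0,0,0,0,0,0,85]]])

```text
clock: 11.9
eef_pos: [0.4663, 0.2529, 0.022]
tool_rot: [-0.001, 1.0, 0.0, 0.001]
ft_force: [-0.2, -0.3, -0.2]
grip_width: 0.0851
```

Emit:
jog_arm(deltas=[[[0,0,0,0,0,0,20],[0,0,0,0,0,0,20],[0,0,0,0,0,0,20],[0,0,0,0,0,0,20],[0,0,0,0,0,0,20]]])

```text
clock: 12.4
eef_pos: [0.4675, 0.2534, 0.0237]
tool_rot: [-0.001, 1.0, 0.001, 0.003]
ft_force: [-0.4, -0.5, -0.6]
grip_width: 0.0319
```

Emit:
jog_arm(deltas=[[[0,0,0,0,0,0,20],[0,0,0,0,0,0,20]]])

```text
clock: 12.6
eef_pos: [0.4674, 0.2534, 0.0235]
tool_rot: [-0.001, 1.0, 0.001, 0.003]
ft_force: [1.0, -0.5, 0.3]
grip_width: 0.0322
```

```bash
python3 -c "
from h import *
go(465.2,251.9,19)
wfit('inner_body',(.4645,.2518),0)"
```

```text
GO [ 2.2 -1.5  4.5] rot [0.11 0.31 0.11] F [ 1.  -0.5  0.3] w 32.2 t 12.6
inner_body conf 0.92 xy [465.3 253.2] area 5961/6199 edge False from tcp [-2.1 -0.2] tcpz 23.5
```

Gripped at 32.2 mm. The body is 2.1 mm toward -x of the TCP. Lifting and carrying it.

Emit:
jog_arm(deltas=[[[0,0,-15,0,0.3,0,20],[0,0,-35,0,0,0,20],[0,0,-35,0,0,0,20],[1,-15,-10,0,0,0,20],[1,-35,0,0,0,0,20]]])

```text
clock: 13.2
eef_pos: [0.4644, 0.2037, 0.1193]
tool_rot: [-0.004, 1.0, 0.0, -0.002]
ft_force: [0.6, -1.0, -0.9]
grip_width: 0.032
```

Emit:
jog_arm(deltas=[[[1,-40,0,0,0,0,20],[1,-40,0,0,0,0,20],[1,-40,0,0,0,0,20],[1,-30,0,0,0,0,20],[0,-12,0,0,0,0,20]]])

```text
clock: 13.7
eef_pos: [0.4574, 0.031, 0.1165]
tool_rot: [-0.003, 1.0, -0.001, -0.003]
ft_force: [0.1, -0.4, -0.9]
grip_width: 0.0316
```

```bash
python3 -c "
from h import *
go(460.1,19.5,90)"
```

```text
GO [ -2.7 -11.5  26.5] rot [-0.17 -0.37  0.39] F [ 0.1 -0.4 -0.9] w 31.6 t 13.7
```

Emit:
jog_arm(deltas=[[[-2,-7,5,-0.2,-0.4,0.4,20],[0,-1,10,0,0,0,20],[0,0,6,0,0,0,20],[0,0,0,0,0,0,20],[0,0,0,0,0,0,20]]])

```text
clock: 14.2
eef_pos: [0.4564, 0.0209, 0.0907]
tool_rot: [0.002, 1.0, 0.0, -0.002]
ft_force: [0.2, 0.3, -0.8]
grip_width: 0.0321
```

```bash
python3 -c "
from h import *
wfit('inner_body',(.458,.0195),get_obs()['eef_pos'][2]-.0235,pic='w6.png')
go(460.1,19.5,65)"
```

```text
inner_body conf 0.65 xy [454.4  20.7] area 5899/6171 edge False from tcp [-2.2 -0.2] tcpz 91.1
GO [-3.6 -1.4 26.1] rot [ 0.04 -0.22 -0.2 ] F [ 0.3  1.3 -0.7] w 32.1 t 14.3
```

View pics/w6.png

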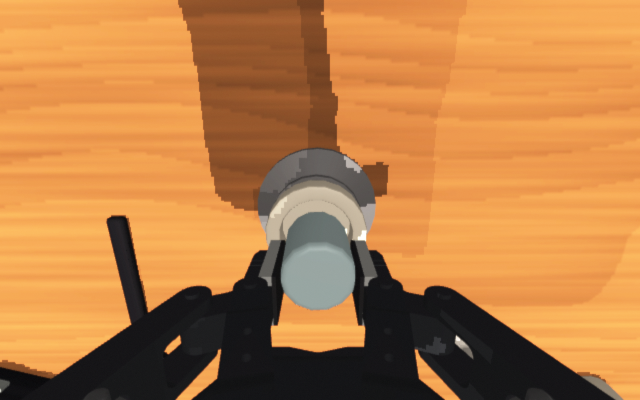

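Inner body at (318,270), over the shell well. Correcting x, then lowering.

Emit:
jog_arm(deltas=[[[-3,-1,2,0,-0.2,-0.2,20],[-0.5,0,3,0,0,0,20],[0,0,0,0,0,0,20]]])

```text
clock: 14.6
eef_pos: [0.4614, 0.0209, 0.0864]
tool_rot: [-0.001, 1.0, 0.0, 0.001]
ft_force: [0.0, 0.9, -0.6]
grip_width: 0.0321
```

```bash
python3 -c "
from h import *
go(460.1,19.5,65)"
```

```text
GO [ 1.3 -1.5 21.4] rot [0.05 0.11 0.14] F [ 0.   0.9 -0.6] w 32.1 t 14.6
```

Emit:
jog_arm(deltas=[[[1,-1.2,5,0,0.1,0.1,20],[0,0,7,0,0,0,20],[0,0,4,0,0,0,20],[0,0,1,0,0,0,20],[0,0,0,0,0,0,20]]])

```text
clock: 15.1
eef_pos: [0.4601, 0.0196, 0.0676]
tool_rot: [-0.0, 1.0, 0.0, -0.0]
ft_force: [-0.7, -0.3, -0.3]
grip_width: 0.032
```

```bash
python3 -c "
from h import *
go(460.1,19.5,65)"
```

```text
GO [ 0.  -0.1  2.6] rot [ 0.05 -0.03  0.03] F [-0.7 -0.3 -0.3] w 32.0 t 15.1
```

Right on. Final 3 mm.

Emit:
jog_arm(deltas=[[[0,0,1.5,0,0,0,20],[0,0,1,0,0,0,20],[0,0,0,0,0,0,20],[0,0,0,0,0,0,20]]])

```text
clock: 15.5
eef_pos: [0.4604, 0.0196, 0.0651]
tool_rot: [-0.0, 1.0, 0.0, 0.0]
ft_force: [0.2, 0.3, -0.1]
grip_width: 0.032
```

```bash
python3 -c "
from h import *
go(460.1,19.5,64.5)"
```

```text
GO [ 0.3 -0.1  0.6] rot [0.05 0.   0.03] F [ 0.2  0.3 -0.1] w 32.0 t 15.5
```

Emit:
jog_arm(deltas=[[[0,0,0.6,0,0,0,20],[0,0,0,0,0,0,20],[0,0,0,0,0,0,60],[0,0,0,0,0,0,60],[0,0,0,0,0,0,60]]])

```text
clock: 16.0
eef_pos: [0.4609, 0.0196, 0.065]
tool_rot: [-0.0, 1.0, 0.0, 0.001]
ft_force: [0.1, 0.1, 0.5]
grip_width: 0.0598
```

Emit:
jog_arm(deltas=[[[0,0,-15,0,0,0,60],[0,0,-30,0,0,0,60],[0,0,-35,0,0,0,60],[0,0,-20,0,0,0,60],[0,0,0,0,0,0,60]]])

```text
clock: 16.5
eef_pos: [0.4596, 0.0195, 0.1675]
tool_rot: [-0.0, 1.0, 0.0, -0.001]
ft_force: [0.4, -0.5, 0.2]
grip_width: 0.06
```

```bash
python3 -c "
from h import *
wfit('inner_body',(.458,.0195),.041,pic='w7.png')
go(622.4,-13.7,150)"
```

```text
inner_body conf 0.76 xy [458.8  18.7] area 1797/1945 edge False from tcp [ 1.  -0.7] tcpz 164.8
GO [-164.6  -33.2   13.6] rot [ 0.03 -0.39  0.03] F [-0.  -0.8 -0.1] w 60.0 t 16.6
```

View pics/w7.png

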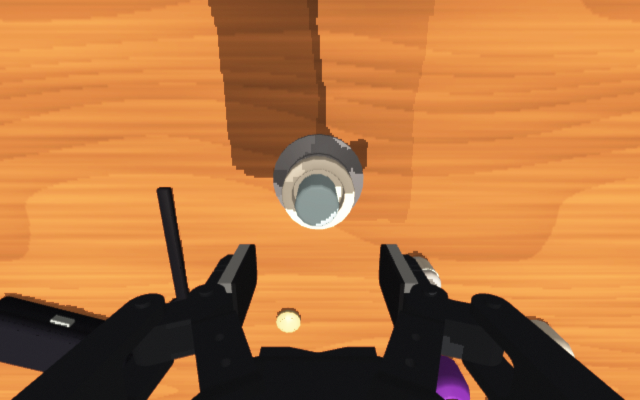

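Inner body stands upright in the well at (316,198), centred to about 1 mm. Now the lens, visible at (288,320).

Emit:
jog_arm(deltas=[[[-25,-6,0,0,-0.4,0,60],[-40,-8,0,0,0,0,60],[-40,-8,0,0,0,0,60],[-35,-7,5,0,0,0,60],[-12,-3,5,0,0,0,60]]])

```text
clock: 17.1
eef_pos: [0.6077, -0.0129, 0.1446]
tool_rot: [-0.001, 1.0, 0.0, -0.007]
ft_force: [-0.9, -0.0, 0.6]
grip_width: 0.0602
```

Emit:
jog_arm(deltas=[[[0,0,20,0,0,0,60],[0,0,20,0,0,0,60],[0,0,5,0,0,0,60],[0,0,0,0,0,0,60]]])

```text
clock: 17.5
eef_pos: [0.6047, -0.0137, 0.0878]
tool_rot: [-0.0, 1.0, 0.001, -0.014]
ft_force: [-0.7, 0.4, 0.6]
grip_width: 0.0596
```

```bash
python3 -c "
from h import *
x=wfit('lens',(.6224,-.0137),0)
go(x[0]*1e3,x[1]*1e3,40)"
```

```text
lens conf 0.64 xy [623.4 -14.4] area 919/1035 edge False from tcp [18.  -0.8] tcpz 89.3
GO [-19.2  -0.9  48.9] rot [ 0.06 -1.44  0.06] F [-0.1  0.2 -0.2] w 60.1 t 17.6
```

Emit:
jog_arm(deltas=[[[-12,-0.5,0,0,-1.4,0,60],[-4,0,10,0,-0.3,0,60],[0,0,18,0,0,0,60],[0,0,12,0,0,0,60],[0,0,0,0,0,0,60]]])

```text
clock: 18.1
eef_pos: [0.6273, -0.014, 0.0518]
tool_rot: [-0.001, 1.0, 0.0, 0.009]
ft_force: [-0.6, -0.4, -0.8]
grip_width: 0.0601
```

```bash
python3 -c "
from h import *
x=wfit('lens',(.6224,-.0137),0)
go(x[0]*1e3,x[1]*1e3,2)"
```

```text
lens conf 0.85 xy [623.6 -14.1] area 1483/1504 edge False from tcp [-4.6 -0.1] tcpz 53.4
GO [ 5.7 -0.2 51.3] rot [0.05 1.18 0.08] F [0.8 0.1 0.4] w 60.4 t 18.2
```

Emit:
jog_arm(deltas=[[[4,0,5,0,0.9,0,60],[1,0,15,0,0,0,60],[0,0,15,0,0,0,60],[0,0,5,0,0,0,60],[0,0,0,0,0,0,60]]])

```text
clock: 18.7
eef_pos: [0.6257, -0.014, 0.0155]
tool_rot: [-0.001, 1.0, 0.0, 0.004]
ft_force: [-0.5, -0.3, 0.1]
grip_width: 0.0602
```

```bash
python3 -c "
from h import *
go(623.5,-14.2,0)"
```

```text
GO [ 2.4 -0.2 15.5] rot [0.04 0.51 0.08] F [-0.5 -0.3  0.1] w 60.2 t 18.7
```

Emit:
jog_arm(deltas=[[[1.8,0,4,0,0.4,0,60],[0.3,0,6,0,0,0,60],[0,0,3,0,0,0,60],[0,0,0,0,0,0,60]]])

```text
clock: 19.1
eef_pos: [0.6249, -0.0141, 0.0036]
tool_rot: [-0.001, 1.0, 0.0, 0.002]
ft_force: [-0.3, -0.4, -0.0]
grip_width: 0.0603
```

```bash
python3 -c "
from h import *
go(623.5,-14.2,0)"
```

```text
GO [ 1.5 -0.1  3.6] rot [0.03 0.24 0.08] F [-0.3 -0.4 -0. ] w 60.3 t 19.1
```

Emit:
jog_arm(deltas=[[[1,0,2.2,0,0.2,0,60],[0.2,0,0.5,0,0,0,40],[0,0,0,0,0,0,15],[0,0,0,0,0,0,15],[0,0,0,0,0,0,15]]])

```text
clock: 19.6
eef_pos: [0.6243, -0.0141, 0.0017]
tool_rot: [-0.001, 1.0, 0.0, 0.001]
ft_force: [0.5, -0.4, 0.1]
grip_width: 0.0239
```

Emit:
jog_arm(deltas=[[[0,0,0,0,0,0,15],[0,0,0,0,0,0,15],[0,0,0,0,0,0,15]]])

```text
clock: 19.9
eef_pos: [0.6242, -0.0141, 0.0016]
tool_rot: [-0.001, 1.0, 0.0, 0.001]
ft_force: [-0.2, 0.4, 0.4]
grip_width: 0.0243
```

```bash
python3 -c "
from h import *
go(623.5,-14.2,0)
wfit('lens',(.6235,-.0142),0,pic='w8.png')"
```

```text
GO [ 0.7 -0.1  1.6] rot [0.03 0.11 0.08] F [-0.2  0.4  0.4] w 24.3 t 19.9
lens conf 0.73 xy [623.8 -13.8] area 2397/2536 edge False from tcp [-0.5  0.3] tcpz 1.6
```

View pics/w8.png

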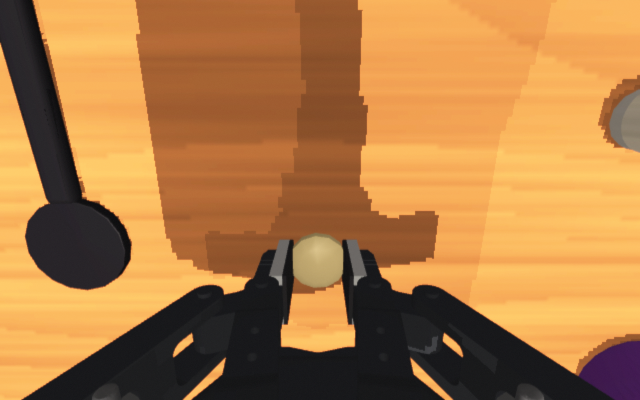

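Lens between the pads at (318,260). The opening of 24.3 mm is a bit narrow, so I'll test with a small lift.

Emit:
jog_arm(deltas=[[[0,0,-8,0,0,0,15],[0,0,-12,0,0,0,15],[0,0,-5,0,0,0,15],[0,0,0,0,0,0,15]]])

```text
clock: 20.4
eef_pos: [0.6245, -0.0141, 0.0293]
tool_rot: [-0.001, 1.0, 0.0, 0.001]
ft_force: [0.9, -0.1, -0.2]
grip_width: 0.0243
```

```bash
python3 -c "
from h import *
z=get_obs()['eef_pos'][2]-.0016
wfit('lens',(.6235,-.0142),z,pic='w9.png')
im=cv2.imread('pics/w9.png');cv2.imwrite('pics/w9c.png',cv2.resize(im[200:340,200:440],None,fx=3,fy=3,interpolation=2))
go(459.5,19.2,150)"
```

```text
lens conf 0.80 xy [624.  -13.9] area 2270/2535 edge False from tcp [-0.1  0.1] tcpz 28.4
GO [ 164.4   33.6 -121.8] rot [0.03 0.1  0.09] F [ 0.2 -0.   0.2] w 24.0 t 20.5
```

View pics/w9c.png

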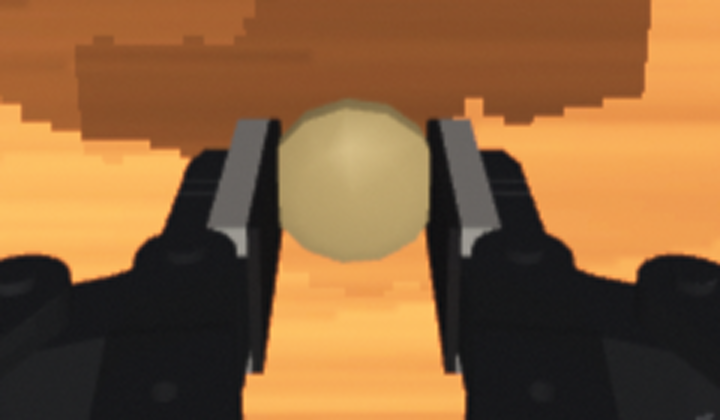

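Lens is held level, offset under 0.5 mm. Carrying it to the inner body.

Emit:
jog_arm(deltas=[[[0,0,-20,0,0,0,15],[0,0,-35,0,0,0,15],[0,0,-35,0,0,0,15],[15,3,-15,0,0,0,15],[30,6,0,0,0,0,15]]])

```text
clock: 21.0
eef_pos: [0.579, -0.0056, 0.1339]
tool_rot: [-0.0, 1.0, 0.0, -0.001]
ft_force: [0.2, -0.3, -0.4]
grip_width: 0.0237
```

Emit:
jog_arm(deltas=[[[35,8,0,0,0,0,15],[35,8,0,0,0,0,15],[20,4,0,0,0,0,15],[5,1,0,0,0,0,15],[0,0,0,0,0,0,15]]])

```text
clock: 21.5
eef_pos: [0.4776, 0.0163, 0.1343]
tool_rot: [-0.0, 1.0, 0.0, -0.001]
ft_force: [0.9, 0.7, -0.3]
grip_width: 0.0238
```

```bash
python3 -c "
from h import *
go(459,19.2,105)"
```

```text
GO [18.5  2.9 29.4] rot [ 0.04 -0.14  0.05] F [ 0.9  0.7 -0.3] w 23.8 t 21.5
```

Emit:
jog_arm(deltas=[[[12,2,0,0,0,0,15],[4,0.4,8,0,0,0,15],[0,0,13,0,0,0,15],[0,0,6,0,0,0,15],[0,0,0,0,0,0,15]]])

```text
clock: 22.0
eef_pos: [0.4675, 0.018, 0.1056]
tool_rot: [0.0, 1.0, 0.0, 0.001]
ft_force: [-1.0, -0.4, -0.6]
grip_width: 0.024
```

```bash
python3 -c "
from h import *
go(459,19.2,92)"
```

```text
GO [ 8.5  1.2 13.6] rot [ 0.01  0.17 -0.02] F [-1.  -0.4 -0.6] w 24.0 t 22.0
```

Emit:
jog_arm(deltas=[[[8,1,0,0,0.2,0,15],[2,0.3,3,0,0,0,15],[0.5,0,5,0,0,0,15],[0,0,2,0,0,0,15],[0,0,0,0,0,0,15]]])

```text
clock: 22.5
eef_pos: [0.4575, 0.0192, 0.095]
tool_rot: [0.0, 1.0, 0.0, 0.0]
ft_force: [0.6, 0.4, -0.7]
grip_width: 0.0241
```

```bash
python3 -c "
from h import *
go(459,19.2,91)"
```

```text
GO [-1.5  0.   4. ] rot [ 0.01  0.01 -0.04] F [ 0.6  0.4 -0.7] w 24.1 t 22.5
```

Emit:
jog_arm(deltas=[[[-1.5,0,1,0,0,0,15],[0,0,2,0,0,0,15],[0,0,0.5,0,0,0,15],[0,0,0,0,0,0,15]]])

```text
clock: 22.9
eef_pos: [0.4598, 0.0192, 0.0916]
tool_rot: [0.0, 1.0, 0.0, 0.001]
ft_force: [1.1, 0.6, -0.1]
grip_width: 0.024
```

```bash
python3 -c "
from h import *
o=get_obs()['eef_pos']
wfit('lens',(.459,.0192),o[2]-.0016,pic='w10.png')
im=cv2.imread('pics/w10.png');cv2.imwrite('pics/w10c.png',cv2.resize(im[150:340,200:440],None,fx=3,fy=3,interpolation=2))
go(459,19.2,90.6)"
```

```text
lens conf 0.86 xy [459.5  19.2] area 2376/2534 edge False from tcp [-0.3 -0.1] tcpz 91.7
GO [ 0.8 -0.   1.1] rot [ 0.01  0.09 -0.04] F [-0.3  0.2 -0.2] w 23.8 t 23.0
```

View pics/w10c.png

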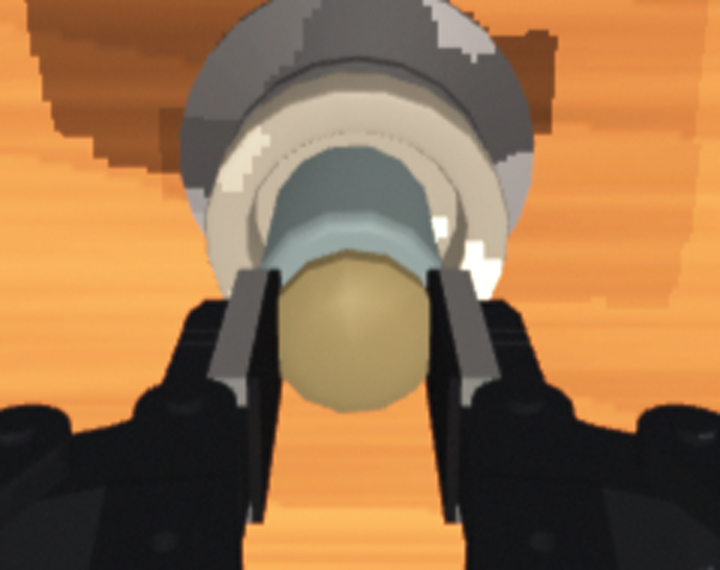

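Lens sits just above the inner body's top, laterally centred. Last millimetre, then release.

Emit:
jog_arm(deltas=[[[0.6,0,0.8,0,0,0,15],[0,0,0,0,0,0,15],[0,0,0,0,0,0,15]]])

```text
clock: 23.3
eef_pos: [0.4592, 0.0192, 0.0909]
tool_rot: [0.0, 1.0, 0.0, 0.001]
ft_force: [0.2, -0.0, 0.3]
grip_width: 0.0241
```

```bash
python3 -c "
from h import *
go(459,19.2,90.6)"
```

```text
GO [ 0.2 -0.   0.3] rot [ 0.01  0.1  -0.04] F [ 0.2 -0.   0.3] w 24.1 t 23.3
```

Emit:
jog_arm(deltas=[[[0,0,0.4,0,0,0,15],[0,0,0,0,0,0,28],[0,0,0,0,0,0,50],[0,0,0,0,0,0,50],[0,0,0,0,0,0,50]]])

```text
clock: 23.8
eef_pos: [0.4593, 0.0192, 0.0907]
tool_rot: [0.0, 1.0, 0.0, 0.001]
ft_force: [-0.2, 0.6, -0.7]
grip_width: 0.05
```

Emit:
jog_arm(deltas=[[[0,0,-10,0,0,0,50],[0,0,-25,0,0,0,60],[0,0,-25,0,0,0,70],[0,0,-20,0,0,0,85],[0,0,0,0,0,0,85]]])

```text
clock: 24.3
eef_pos: [0.4587, 0.0192, 0.1754]
tool_rot: [0.0, 1.0, 0.0, 0.001]
ft_force: [-0.8, 0.4, 0.4]
grip_width: 0.0851
```

```bash
python3 -c "
from h import *
wfit('lens',(.459,.0192),.089,pic='w11.png')
wfit('inner_body',(.459,.0192),.041)
im=cv2.imread('pics/w11.png');cv2.imwrite('pics/w11c.png',cv2.resize(im[110:290,200:440],None,fx=3,fy=3,interpolation=2))
go(653.7,270.8,175)"
```

```text
lens conf 0.59 xy [458.8  19.2] area 1081/1100 edge False from tcp [1.9 0.1] tcpz 172.7
inner_body conf 0.81 xy [451.6  17.8] area 701/1852 edge False from tcp [-4.2 -1.2] tcpz 171.2
GO [-197.7  251.9   -5.2] rot [-0.01 -0.39 -0.04] F [ 0.2 -0.1 -0.5] w 84.9 t 24.5
```

View pics/w11c.png

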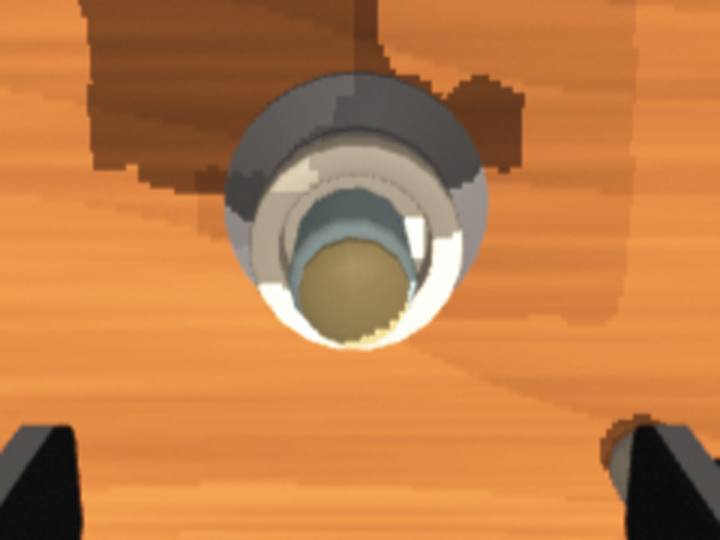

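Lens lies flat and centred at crop (356,290), xy (458.8,19.2). Now the white front shell.

Emit:
jog_arm(deltas=[[[-15,18,0,0,-0.3,0,85],[-27,34,0,0,0,0,85],[-27,34,0,0,0,0,85],[-27,34,0,0,0,0,85],[-27,34,0,0,0,0,85]]])

```text
clock: 25.0
eef_pos: [0.5759, 0.172, 0.1634]
tool_rot: [0.005, 1.0, -0.002, -0.008]
ft_force: [1.5, -0.5, 0.4]
grip_width: 0.0851
```

Emit:
jog_arm(deltas=[[[-27,34,0,0,0,0,85],[-22,28,10,0,0,0,85],[-8,10,20,0,0,0,85],[0,0,10,0,0,0,85],[0,0,0,0,0,0,85]]])

```text
clock: 25.5
eef_pos: [0.633, 0.2502, 0.1099]
tool_rot: [0.002, 1.0, -0.004, -0.014]
ft_force: [-0.9, -0.6, 0.3]
grip_width: 0.0847
```

```bash
python3 -c "
from h import *
x=wfit('front_shell',(.6537,.2708),0)
go(654.5,271,120)"
```

```text
front_shell conf 0.79 xy [742.6 262.9] area 2852/4614 edge False from tcp [109.  13.] tcpz 112.1
GO [-20.6  21.2  -8.5] rot [-0.44 -1.41 -0.28] F [ 0.2 -1.2 -0.3] w 84.9 t 25.6
```

The network picked the blue cap this time, which I'll ignore. Moving onto the white one and tightening the association.

Emit:
jog_arm(deltas=[[[-15,15,0,-0.4,-1.1,-0.2,85],[-4,4,0,0,-0.2,0,85],[0,0,10,0,0,0,85],[0,0,0,0,0,0,85]]])

```text
clock: 26.0
eef_pos: [0.653, 0.2651, 0.1059]
tool_rot: [0.003, 1.0, -0.0, 0.001]
ft_force: [-0.0, -0.5, -0.7]
grip_width: 0.0851
```

```bash
sed -i 's/,z0,120)/,z0,35)/' h.py; python3 -c "
from h import *
x=wfit('front_shell',(.6537,.2708),0,pic='w12.png')
go(654.5,271,60)"
```

```text
front_shell conf 0.92 xy [654.1 270.9] area 5055/5079 edge False from tcp [0.2 5.4] tcpz 107.6
GO [-0.3  5.4 47.6] rot [ 0.05  0.24 -0.34] F [-0.3  0.1  0. ] w 85.0 t 26.1
```

View pics/w12.png

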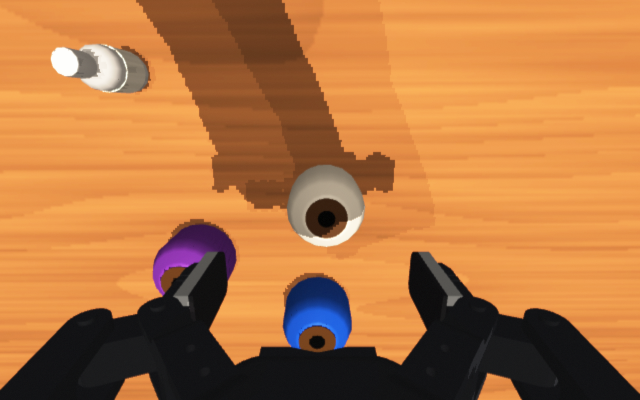

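White cap at (326,205), xy (654,271). Purple and blue are clear of the fingers. Descending.

Emit:
jog_arm(deltas=[[[0,4,5,0,0.2,-0.3,85],[0,0.8,15,0,0,0,85],[0,0,15,0,0,0,85],[0,0,6,0,0,0,85],[0,0,0,0,0,0,85]]])

```text
clock: 26.6
eef_pos: [0.6542, 0.2704, 0.0667]
tool_rot: [0.0, 1.0, 0.001, 0.001]
ft_force: [-0.0, 1.1, -0.2]
grip_width: 0.085
```

```bash
python3 -c "
from h import *
go(654.2,270.9,2)"
```

```text
GO [ 0.1  0.4 64.7] rot [ 0.1   0.11 -0.03] F [-0.   1.1 -0.2] w 85.0 t 26.6
```

Emit:
jog_arm(deltas=[[[0,0.4,10,0.1,0.1,0,85],[0,0,18,0,0,0,85],[0,0,18,0,0,0,85],[0,0,6,0,0,0,85],[0,0,0,0,0,0,85]]])

```text
clock: 27.1
eef_pos: [0.6559, 0.2719, 0.0147]
tool_rot: [0.0, 1.0, 0.001, 0.002]
ft_force: [-0.6, 0.0, 0.3]
grip_width: 0.0851
```

```bash
python3 -c "
from h import *
go(654.2,270.9,2)"
```

```text
GO [ 1.8 -1.  12.7] rot [ 0.09  0.23 -0.01] F [-0.6  0.   0.3] w 85.1 t 27.1
```

Emit:
jog_arm(deltas=[[[1.5,-0.8,4,0,0.2,0,85],[0.2,0,6,0,0,0,85],[0,0,2,0,0,0,85],[0,0,0,0,0,0,50],[0,0,0,0,0,0,50]]])

```text
clock: 27.6
eef_pos: [0.6559, 0.2718, 0.0047]
tool_rot: [0.0, 1.0, 0.002, 0.002]
ft_force: [-0.5, 2.2, 9.4]
grip_width: 0.0581
```

Emit:
jog_arm(deltas=[[[0,0,0,0,0,0,45],[0,0,0,0,0,0,45],[0,0,0,0,0,0,45],[0,0,0,0,0,0,45]]])

```text
clock: 28.0
eef_pos: [0.6566, 0.2721, 0.006]
tool_rot: [0.0, 1.0, 0.002, 0.003]
ft_force: [0.2, 0.0, 0.2]
grip_width: 0.0566
```

```bash
python3 -c "
from h import *
wfit('front_shell',(.6537,.2708),0)
go(654.2,270.9,2);print(get_obs()['eef_pos'])"
```

```text
front_shell not seen
GO [ 2.4 -1.2  3.9] rot [ 0.23  0.35 -0.02] F [-0.3 -0.5 -1. ] w 57.2 t 28.1
[0.65659981 0.27204267 0.0059452 ]
```

Emit:
jog_arm(deltas=[[[0,0,-12,0,0.3,0,45],[0,0,-30,0,0,0,45],[0,0,-35,0,0,0,45],[0,0,-35,0,0,0,45],[0,0,-20,0,0,0,45]]])

```text
clock: 28.6
eef_pos: [0.6524, 0.2699, 0.1344]
tool_rot: [0.0, 1.0, -0.001, -0.007]
ft_force: [-0.2, -0.2, -1.0]
grip_width: 0.0571
```

```bash
python3 -c "
from h import *
o=get_obs()['eef_pos']
wfit('front_shell',(o[0]-.002,o[1]),o[2]-.0059)
camera('wrist');print([(r['conf'],r['at'],r['pixels'].sum()) for r in masks_of('front_shell','wrist')],sil(model('wrist'),'front_shell',(o[0]-.002,o[1]),o[2]-.0059))
go(461,19.4,150)"
```

```text
front_shell conf 0.75 xy [650.9 269.9] area 15480/15706 edge False from tcp [-2.8 -0.5] tcpz 135.7
[(0.66, [317.5, 270.6], np.int64(15497)), (0.6, [200.1, 249.1], np.int64(3966))] (array([318.49392307, 277.17807526]), 16621.84856233676)
GO [ 190.6 -250.1  -15.4] rot [-0.18 -0.95 -0.01] F [-0.8 -0.2 -1. ] w 56.7 t 28.8
```

Held, with the shell 2.6 mm toward -x of the TCP. Carrying it over the stack.

Emit:
jog_arm(deltas=[[[0,0,-15,-0.1,-0.7,0,45],[15,-20,0,0,0,0,45],[26,-34,0,0,0,0,45],[26,-34,0,0,0,0,45],[26,-34,0,0,0,0,45]]])

```text
clock: 29.3
eef_pos: [0.554, 0.1473, 0.1383]
tool_rot: [-0.003, 1.0, -0.002, -0.007]
ft_force: [0.8, -0.3, 0.6]
grip_width: 0.057
```

Emit:
jog_arm(deltas=[[[26,-34,0,0,0,0,45],[26,-34,0,0,0,0,45],[20,-26,0,0,0,0,45],[7,-9,0,0,0,0,45],[0,0,0,0,0,0,45]]])

```text
clock: 29.8
eef_pos: [0.4638, 0.0363, 0.1365]
tool_rot: [-0.001, 1.0, -0.004, -0.012]
ft_force: [0.6, -0.1, -1.4]
grip_width: 0.0571
```

```bash
python3 -c "
from h import *
go(460.8,19.5,140)"
```

```text
GO [  3.2 -16.8  -3.3] rot [-0.43 -1.34  0.16] F [ 0.6 -0.1 -1.4] w 57.1 t 29.8
```

Emit:
jog_arm(deltas=[[[2,-11,0,-0.4,-1.1,0.1,45],[0.5,-3,0,0,-0.2,0,45],[0,0,0,0,0,0,45],[0,0,0,0,0,0,45]]])

```text
clock: 30.2
eef_pos: [0.4639, 0.0233, 0.1363]
tool_rot: [-0.002, 1.0, 0.001, 0.002]
ft_force: [-0.9, -0.3, -1.3]
grip_width: 0.0568
```

```bash
python3 -c "
from h import *
o=get_obs()['eef_pos']
wfit('front_shell',(o[0]-.0026,o[1]),o[2]-.0059,pic='w13.png')
go(460.8,19.5,115)"
```

```text
front_shell conf 0.59 xy [462.4  23.2] area 15625/15754 edge False from tcp [-1.5 -0.1] tcpz 136.3
GO [ 3.2 -3.9 21.3] rot [0.06 0.17 0.22] F [0.3 0.1 0.4] w 56.8 t 30.3
```

Emit:
jog_arm(deltas=[[[3,-3,0,0,0.15,0.2,45],[0.5,-0.5,3,0,0,0,45],[0,0,6,0,0,0,45],[0,0,3,0,0,0,45],[0,0,0,0,0,0,45]]])

```text
clock: 30.8
eef_pos: [0.4604, 0.0205, 0.1228]
tool_rot: [-0.001, 1.0, 0.001, -0.0]
ft_force: [-0.4, -0.8, -0.2]
grip_width: 0.0567
```

```bash
python3 -c "
from h import *
go(460.2,19.5,85)"
```

```text
GO [ 0.2 -1.  37.8] rot [ 0.07 -0.03  0.09] F [-0.4 -0.8 -0.2] w 56.7 t 30.8
```

Emit:
jog_arm(deltas=[[[0.2,-0.8,5,0,0,0,45],[0,0,8,0,0,0,45],[0,0,8,0,0,0,45],[0,0,5,0,0,0,45],[0,0,0,0,0,0,45]]])

```text
clock: 31.3
eef_pos: [0.4598, 0.0196, 0.094]
tool_rot: [-0.001, 1.0, 0.001, -0.001]
ft_force: [-0.3, 0.5, -1.0]
grip_width: 0.0569
```

```bash
python3 -c "
from h import *
go(460.2,19.5,67)"
```

```text
GO [-0.5 -0.2 27. ] rot [ 0.07 -0.09  0.09] F [-0.3  0.5 -1. ] w 56.9 t 31.3
```

Emit:
jog_arm(deltas=[[[-0.4,0,5,0,-0.1,0,45],[0,0,7,0,0,0,45],[0,0,7,0,0,0,45],[0,0,3,0,0,0,45],[0,0,0,0,0,0,45]]])

```text
clock: 31.8
eef_pos: [0.4603, 0.0197, 0.0699]
tool_rot: [-0.001, 1.0, 0.001, 0.0]
ft_force: [0.0, 0.0, 0.2]
grip_width: 0.0568
```

```bash
python3 -c "
from h import *
go(460.2,19.5,65)"
```

```text
GO [ 0.1 -0.2  4.9] rot [0.07 0.02 0.09] F [0.  0.  0.2] w 56.8 t 31.8
```

Emit:
jog_arm(deltas=[[[0,-0.2,2,0,0,0,45],[0,0,1.5,0,0,0,45],[0,0,0.5,0,0,0,45],[0,0,0,0,0,0,45]]])

```text
clock: 32.2
eef_pos: [0.4607, 0.0195, 0.0659]
tool_rot: [-0.001, 1.0, 0.001, 0.001]
ft_force: [0.1, -0.1, -0.3]
grip_width: 0.0565
```

```bash
python3 -c "
from h import *
o=get_obs()['eef_pos'];wfit('front_shell',(.4582,.0195),o[2]-.0059)
go(460.2,19.5,64.9)"
```

```text
front_shell conf 0.65 xy [459.   19.4] area 15604/15752 edge False from tcp [-1.7 -0.1] tcpz 66.0
GO [0.5 0.  1.1] rot [0.07 0.07 0.1 ] F [ 0.5  0.5 -0.6] w 56.8 t 32.3
```

Emit:
jog_arm(deltas=[[[0.5,0,0.8,0,0,0,45],[0,0,0.4,0,0,0,45],[0,0,0,0,0,0,45]]])

```text
clock: 32.6
eef_pos: [0.4605, 0.0195, 0.065]
tool_rot: [-0.001, 1.0, 0.001, 0.001]
ft_force: [-1.1, 0.2, -1.1]
grip_width: 0.057
```

```bash
python3 -c "
from h import *
go(460.2,19.5,64.9)"
```

```text
GO [ 0.3 -0.   0.1] rot [0.07 0.11 0.1 ] F [-1.1  0.2 -1.1] w 57.0 t 32.6
```

Lower a touch more, looking for contact.

Emit:
jog_arm(deltas=[[[0.3,0,0.6,0,0,0,45],[0,0,0.4,0,0,0,45],[0,0,0,0,0,0,45]]])

```text
clock: 32.9
eef_pos: [0.4603, 0.0195, 0.0644]
tool_rot: [-0.001, 1.0, 0.001, 0.001]
ft_force: [-0.1, -0.2, 0.4]
grip_width: 0.057
```

```bash
python3 -c "
from h import *
go(460.2,19.5,64.9)"
```

```text
GO [ 0.1 -0.  -0.5] rot [0.08 0.14 0.09] F [-0.1 -0.2  0.4] w 57.0 t 32.9
```

Emit:
jog_arm(deltas=[[[0,0,0.7,0,0,0,45],[0,0,0.6,0,0,0,45],[0,0,0.4,0,0,0,45]]])

```text
clock: 33.2
eef_pos: [0.4603, 0.0196, 0.0643]
tool_rot: [-0.001, 1.0, 0.001, 0.002]
ft_force: [-1.7, -0.3, 2.9]
grip_width: 0.0572
```

```bash
python3 -c "
from h import *
go(460.2,19.5,64.9)"
```

```text
GO [ 0.1 -0.1 -0.6] rot [0.09 0.19 0.1 ] F [-1.7 -0.3  2.9] w 57.2 t 33.2
```

Contact at TCP z 64.3 mm, about 3 N. Release, rise and check.

Emit:
jog_arm(deltas=[[[0,0,0,0,0,0,60],[0,0,0,0,0,0,75],[0,0,0,0,0,0,85],[0,0,0,0,0,0,85]]])

```text
clock: 33.6
eef_pos: [0.4606, 0.0195, 0.0639]
tool_rot: [-0.001, 1.0, 0.001, 0.002]
ft_force: [0.3, 0.6, -0.7]
grip_width: 0.0846
```

Emit:
jog_arm(deltas=[[[0,0,-15,0,0,0,85],[0,0,-30,0,0,0,85],[0,0,-35,0,0,0,85],[0,0,-25,0,0,0,85],[0,0,0,0,0,0,85]]])

```text
clock: 34.1
eef_pos: [0.4588, 0.0193, 0.1704]
tool_rot: [-0.001, 1.0, 0.001, -0.001]
ft_force: [0.4, -0.5, 0.5]
grip_width: 0.0849
```

```bash
python3 -c "
from h import *
wfit('front_shell',(.4582,.0195),.059)
im=[]
for c in ('scene','side'):
  m=model(c);i=camera(c);r=near('front_shell',c,m,(.458,.02),.059)
  if r: print(c,fit('front_shell',[(m,cen(r['pixels']))],(.458,.02),.059)[0]*1e3)
  u,v=map(int,proj(m,(.458,.02,.05))); im.append(cv2.resize(i[v-40:v+40,u-40:u+40],(400,400),interpolation=2))
save('fin.png',np.hstack(im))"
```

```text
front_shell conf 0.83 xy [458.6  19.2] area 4596/4843 edge False from tcp [ 1.9 -0. ] tcpz 167.4
scene [457.2837995   19.17585175]
side [458.41496571  21.45924086]
```

View pics/fin.png

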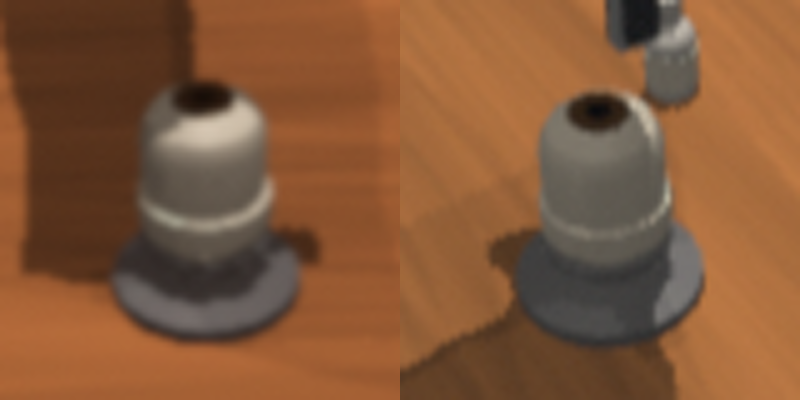

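Both views (scene crop centred at (205,200), side crop at (605,200)) show the model upright. The front shell sits level on the back shell's rim and the gripper is clear. All three cameras put the front shell within about 1 mm of the back shell's centre. Handing in.

```bash
python3 -c "
from workcell import *
print(job_done())"
```

```text
the job is handed in; nothing more can be done
None
```

The eye model is rebuilt upright on its stand, in the order asked: back shell, inner body, lens, then the white front shell. I handed it in at about 34 s of robot time, with the gripper open and about 10 cm above its release height.

**Centring:** the wrist camera's last reading of each piece, in mm:

| Piece | x, y (mm) |
|---|---|
| Stand | (458.4, 19.7) |
| Back shell | (458.0, 19.4) |
| Inner body | (458.8, 18.7) |
| Lens | (458.8, 19.2) |
| Front shell | (458.6, 19.2) |

The scene and side cameras put the front shell at (457.3, 19.2) and (458.4, 21.5). Their y readings differ by about 2 mm, and they differed by the same amount for the back shell, so I put this down to calibration.

**Seating:** the front shell met the back shell's rim at about 3 N, close to the expected height. The final pictures show it sitting level.

**Oddities along the way:**
- **Wrong cap detected:** the network once reported the blue cap as the front shell. I ignored that reading and didn't reach for it.
- **Narrow lens grip:** the jaws closed to 24 mm on the 28 mm lens, but a small test lift showed it was held level.
- **Misread inner body:** after the lens was placed, the network gave a wrong position for the inner body because the lens hid most of it. The picture showed it still in place.

I never reached for the glasses case, drops bottle, eye paddle or the purple and blue caps. I didn't measure their positions again at the end.

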